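# Shut the cartridge caddy and set its outrigger leg

## Task

Get the cartridge caddy on the shelf ready: first swing its keeper bar shut over the cartridges until it clicks home past its detent. Then pull the spring-loaded leg out until its pointer is level with the marker clip's ridge and, only once it is there and while still holding it there, squeeze the leg's cam lever flat towards the fence so that both are pinched in the hand. Finish while still holding leg and lever like that (neither stays by itself; do not let go), and leave the cartridges and everything else on the shelf where they are.

Things in the scene. Friction and masses are not known exactly. Their poses are not given: they have to be found in the camera images.
- caddy: The caddy, fixed to the shelf. Origin on the shelf under the middle of the edge between tray and rail; z up, yaw varies from -0.15 to 0.35 rad. A wooden base (170 mm along x, y 0 to 130 mm) carries the cartridge tray and keeper bar; an aluminium rail 24 mm wide, top at z 16 mm, runs along -y to y = -235 mm.
- keeper_hinge (a point): Point on the keeper bar's vertical hinge axis, 49 mm above the shelf, at (-60, 65) mm in the caddy frame.
- keeper (a joint): Keeper bar angle, rad: 0 = shut against its stop (bar along the caddy's +x, over the cartridges), growing anticlockwise seen from above, towards the caddy's +y, to 1.4. A sprung detent ball resists between about 0.14 and 0.07 rad with 1 to 4 N at the peg and keeps the bar shut once past. Elsewhere the hinge is lightly stiff and stays where left.
- keeper_peg (a point): Middle of the round black upright peg by which the keeper bar is moved: diameter 16 mm, height 38 mm (54 to 92 mm above the shelf; this point is at 74 mm), on the bar's outer end 135 mm from the hinge axis. The steel bar below it is 12 mm wide, its top 54 mm above the shelf.
- leg (a joint): Extension of the sliding leg, m: 0 = in, where a spring keeps it (it starts there), growing to 0.10 as the leg is moved along the caddy's -y. The spring pulls it back with about 2.3 N at 0 and 3.7 N at full extension.
- grip_mid (a point): Moves with the leg: middle of the place to pinch, 56 mm above the shelf; axes as the caddy's. The fence's outer face is at x = -14 mm from it, the shut lever's at x = +14 mm (28 mm over both); the open lever's tip is out at x = +36 mm. Fingers close along x, from straight above; outside fence and lever they can go down to 33 mm above the shelf.
- push_plate (a point): Moves with the leg: middle of the inner (+y) face of the upright push plate across the leg, 92 mm wide along x, 6 mm thick, 26 to 58 mm above the shelf (this point at 42 mm), 21 mm to -y of the pinching place. Open fingers standing either side of fence and lever and moved along -y bear on it and push the leg out without shutting the lever.
- fence_mid (a point): Middle of the outer (-x) face of the fixed upright fence on the leg's slide head: 12 mm thick (to +x of this face), 56 mm long along y, 30 to 76 mm above the shelf (this point at 53 mm). Moves with the leg; axes as the caddy's.
- cam (a joint): Cam lever angle, rad: 0 = shut, paddle parallel to the fence; 0.45 = open, where its spring keeps it (it starts there). The spring needs about 2 N (open) to 4 N (shut) at the paddle's end and reopens it when let go.
- cam_tip (a point): Point on the outer (+x) face of the cam lever, 6 mm from its free end. The lever is an upright black plate 8 mm thick, 50 mm long, 36 to 72 mm above the shelf (this point at 54 mm), hinged on an upright pin at its +y end, 38 mm to +y and 10 mm to +x of the pinching place; its free end stands out to the caddy's +x when open.
- leg_pointer (a point): Tip of the leg's small pointer, a 4 mm wide steel tooth on the leg bar's +x side, 21 mm above the shelf, 65 mm to -y of the pinching place. Moves with the leg.
- mark (a point): The length mark: middle of the inner edge of the ridge (10 mm wide along y, top 28 mm above the shelf) on the black marker clip fixed beside the rail; axes as the caddy's. The leg is at the mark when the pointer tip has the same y, within 6 mm, as this point in the caddy frame. Where along the rail the clip sits varies (leg extension 40 to 80 mm).
- cartridge0: Lowest of three grey cartridges, 65 x 57 x 8 mm, stacked flat in the tray. Origin under its centre.
- cartridge1: Middle cartridge.
- cartridge2: Top cartridge, its top 39 mm above the shelf.
- console: Bystander: transparent green handheld console, 85 x 150 x 24 mm, lying on the right, near the robot. Origin under its centre, as for all bystanders.
- jar: Bystander: round glass jar with metal screw lid, 64 mm across, 66 mm high, near the caddy on its +x side.
- controller: Bystander: dark silicone controller grip, about 110 x 130 x 32 mm.
- mushroom: Bystander: white ceramic mushroom, 44 mm across, 47 mm high, near the rail on the caddy's -x side.
- earbud_case: Bystander: white earbud case, 48 x 60 x 25 mm, near the keeper bar's sweep.

How it is judged:
By the outcome, as a careful person would: the job done as asked, in the order asked, and still so for the second after the job is handed in, while the arm keeps its last pose, push and grip.
It also fails if it takes over 51 s, if anything falls off the work surface, if the arm or the gripper's body presses on something with over 40 N, if the wrist force passes 120 N, or if a joint passes its speed limit or range.

## Robot

A 6-joint arm with a two-finger parallel gripper is mounted at the origin on the work surface. World frame = base frame: x ahead of the robot, y to its left, z up, the work surface at z = 0. Lengths are in m, angles in rad, forces in N, time in s.
With the tool pointing down it reaches from about 0.35 to 0.975 m from the base axis. Payload 7.1 kg.
Tool frame: the origin (TCP) lies on the centre line of the jaws, within the pads' length; the fingertips stand 19 mm ahead of it and the grasp point (between the pads) is the TCP (r.tcp_to_tips is the distance from the TCP to the fingertips, in m); y points along the fingers, x is the direction in which the jaws open and shut, and the axes are right-handed (so a half turn about y gives the same grasp; the last joint's range is limited). The gripper opens to 88 mm and grips with 3 to 60 N. Pads are 20 mm wide; open, the fingers measure 115 mm over their backs; the gripper's body (75 mm by 178 mm) begins 61 mm behind the grasp point.
Start: joints at [1.16, 0.423, 1.63, -0, 1.089, -0.019], TCP at [0.239, 0.578, 0.208] pointing down, gripper open.
Joint ranges: [-3, 3], [-0.9, 2.11], [0.09, 2.58], [-1.31, 4.45], [0.11, 2.69], [-2.54, 2.54]. Speed limits (rad/s): [2.39, 2.39, 3.01, 3.14, 3.14, 3.14].

## Interface

Orientations are given as a unit quaternion [x, y, z, w].
In Python, from station import telemetry, optics, workorder, spot_in, r gives the robot as it stands.
- The arm moves only by the tool carry_out, never from a script. Its argument "moves" is a list of rows, each a list of 5 numbers: the shift along the tool's x, y, z in mm, then the turn about the tool's y in degrees, then the opening, from -1 (shut) to 1 (fully open). A call has 1 to 20 rows; each row is the pose to reach, as a shift and turn from the pose commanded when the call began, along the tool's axes at that moment; what a row does not reach only later rows make up. A row lasts 1/10 s, in which the tool goes at most 50 mm and 8.59 degrees, less where a joint would pass 70% of its speed; a pose out of reach is approached as far as the arm can. A call with a gripper value outside its range is refused whole. The fingers move at their own pace and stop on an object; "squeeze" is the grip in N (left out, the last holds). Time passes only in rows, so rows that repeat a pose let the fingers close. It gives the time, the measured TCP pose, the force and the opening at its end, in the units of the state.
- telemetry.observe(): the state, without advancing time (a new reading comes with each control period).
- optics.get_image(name): name is "side" or "top"; returns the picture (420x560x3 uint8, red, green, blue); there is no depth.
- optics.camera_params(name): a dict with "fx", "fy", "cx", "cy" (pixels), "pose" (4x4, takes a point from camera to world coordinates). Camera axes: x right, y down, z forward; pixel columns grow to the right and rows downward; lengths in m; the calibration is good to about 2 mm. A picture is of the moment at which its call begins. camera_params takes no time and is no camera call.
- workorder.finish_job(): hands the job in, once; it reports no verdict.
Trained networks look in the newest picture that a camera, given by its name, has taken for a name from the list of things; names that differ only in an ending like _2 or _b are one class to them, and where a whole thing is asked for, a point or a joint stands for the part that bears it (a point fixed in the world has none). Each returns a list of dicts, best first, with "confidence" (0 to 1); they miss things now and then, are a little off and sometimes report something else, mostly with a low value. They report only what shows in the picture. A call takes as long as a camera call.
- spot_in(camera, query): "location" ([column, row] in pixels, amid what is visible of it).
The state is a dict: "time": time; "joint_pos": joint angles; "qvel": joint speeds; "effort": joint torques, N m; "ee_pos": TCP position; "eef_rot": TCP orientation; "force": force on the tool from outside, world axes, zero at the start; "moment": the same for the moment, N m; "gripper_width": finger opening in m.
Only numpy, scipy, OpenCV 4.12 (cv2) and the standard library are available. Lean on these libraries where they do the work, as an engineer would, in place of code of your own. Each camera call takes 0.05 s, during which the arm holds its last target. There are 200 camera calls.

## Working session

There is one attempt and no reset: what is moved stays moved. The work goes in short steps, Python scripts to look and compute and a tool call to move; the robot and the scene stay as the last step left them, time stands still between calls to the robot, and variables do not carry over. Pictures are saved under pics/ and viewed, about 8 in all and at most 12, crops included, and the job is handed in when it is done.

Besides the shell and the picture viewer there is one more tool, called after "Call:" by a JSON object that holds its "fn" and its "kwargs". carry_out: Moves the arm, as the interface text tells. Its arguments: {"type":"object","properties":{"moves":{"type":"array"},"squeeze":{"type":"number"}},"required":["moves"]}

```bash
mkdir -p pics; ls
cat > h.py <<'E'
import numpy as np, cv2
from scipy.optimize import least_squares
from scipy.spatial.transform import Rotation as R
from station import telemetry, optics, workorder, spot_in, r
def cam(n):
    p=optics.camera_params(n); return p,np.array(p["pose"])
def proj(n,P):
    p,T=cam(n); q=(np.atleast_2d(P)-T[:3,3])@T[:3,:3]
    return np.c_[p["fx"]*q[:,0]/q[:,2]+p["cx"],p["fy"]*q[:,1]/q[:,2]+p["cy"]]
def atz(n,uv,z):
    p,T=cam(n); d=T[:3,:3]@np.array([(uv[0]-p["cx"])/p["fx"],(uv[1]-p["cy"])/p["fy"],1])
    return T[:3,3]+d*(z-T[2,3])/d[2]
def snap(n,f=None):
    im=optics.get_image(n)
    if f: cv2.imwrite("pics/"+f,cv2.cvtColor(np.asarray(im),cv2.COLOR_RGB2BGR))
    return im
def st():
    s=telemetry.observe(); print("t",s["time"],"p",np.round(s["ee_pos"],4),"R\n",np.round(R.from_quat(s["eef_rot"]).as_matrix(),3),"F",np.round(s["force"],1),"w",s["gripper_width"]); return s
E
python3 - <<'E'
from h import *
st()
zs=dict(keeper_hinge=.049,keeper_peg=.074,grip_mid=.056,push_plate=.042,fence_mid=.053,cam_tip=.054,leg_pointer=.021,mark=.028,cartridge2=.035,console=.012,jar=.033,controller=.016,mushroom=.024,earbud_case=.012)
for n in("top","side"):
    snap(n,n+"0.png"); print(n,np.round(cam(n)[1],3).tolist(),cam(n)[0]["fx"])
    for q in zs:
        for d in spot_in(n,q)[:2]:
            print(q,np.round(d["location"],1),round(d["confidence"],2),np.round(atz(n,d["location"],zs[q])[:2],3))
E
```

```text
pics
t 0.0 p [0.2384 0.5772 0.2077] R
 [[ 0.382 -0.001 -0.924]
 [ 0.924 -0.001  0.382]
 [-0.001 -1.     0.   ]] F [-0.1  0.1  0.2] w 0.0876624908019669
top [[0.024, -0.996, 0.083, 0.368], [-1.0, -0.023, 0.005, 0.03], [-0.003, -0.083, -0.997, 1.473], [0.0, 0.0, 0.0, 1.0]] 501.7246898253554
keeper_hinge [314.2 183.4] 0.96 [ 0.56  -0.055]
keeper_peg [275.7 185.3] 0.55 [0.549 0.054]
grip_mid [355.  189.7] 0.69 [ 0.544 -0.171]
grip_mid [296.6 179.4] 0.38 [ 0.57  -0.005]
push_plate [355.9 192. ] 0.83 [ 0.539 -0.176]
fence_mid [357.4 191. ] 0.56 [ 0.541 -0.178]
cam_tip [339.4 175.4] 0.43 [ 0.584 -0.127]
leg_pointer [354.2 190.7] 0.85 [ 0.545 -0.174]
leg_pointer [290.6 166.5] 0.65 [0.612 0.013]
mark [383.6 185.6] 0.4 [ 0.561 -0.258]
cartridge2 [298.6 182. ] 0.8 [ 0.565 -0.011]
cartridge2 [355.1 190.4] 0.25 [ 0.545 -0.174]
console [425.5 271.6] 0.74 [ 0.316 -0.384]
jar [346.2 144.5] 0.58 [ 0.679 -0.147]
jar [341.3 178.2] 0.4 [ 0.58  -0.134]
controller [140.6 207.1] 0.79 [0.484 0.447]
mushroom [140.  209.4] 0.6 [0.476 0.446]
mushroom [363.2 234.9] 0.43 [ 0.417 -0.201]
earbud_case [266.9 131.9]
[... 347 characters left out ...]
te [331.6 252.2] 0.77 [ 0.572 -0.171]
push_plate [295.3 202.1] 0.7 [0.565 0.082]
fence_mid [331.  255.7] 0.68 [ 0.559 -0.196]
cam_tip [325.6 236.2] 0.63 [ 0.577 -0.119]
leg_pointer [329.9 252.3] 0.87 [ 0.58  -0.146]
leg_pointer [254.6 352.9] 0.46 [ 0.312 -0.394]
cartridge2 [307.1 221.5] 0.77 [ 0.566 -0.015]
cartridge2 [325.5 240.8] 0.67 [ 0.58  -0.114]
jar [364.4 240.2] 0.83 [ 0.681 -0.141]
jar [330.3 254.8] 0.16 [ 0.57 -0.17]
controller [241.6 163.7] 0.71 [0.483 0.427]
controller [253.2 356.7] 0.69 [ 0.307 -0.398]
mushroom [278.5 278. ] 0.57 [ 0.422 -0.203]
mushroom [326.9 237.5] 0.36 [ 0.596 -0.088]
earbud_case [330.6 254.9] 0.72 [ 0.582 -0.147]
earbud_case [340.1 202.6] 0.51 [0.713 0.082]
```

Run:
```python
import cv2
a=cv2.imread("pics/top0.png"); c=cv2.resize(a[120:260,240:440],None,fx=4,fy=4,interpolation=cv2.INTER_CUBIC); cv2.imwrite("pics/top0c.png",c)
a=cv2.imread("pics/side0.png"); c=cv2.resize(a[170:310,230:400],None,fx=4.25,fy=4.25,interpolation=cv2.INTER_CUBIC); cv2.imwrite("pics/side0c.png",c)
```

```text
(no output)
```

View pics/top0c.png

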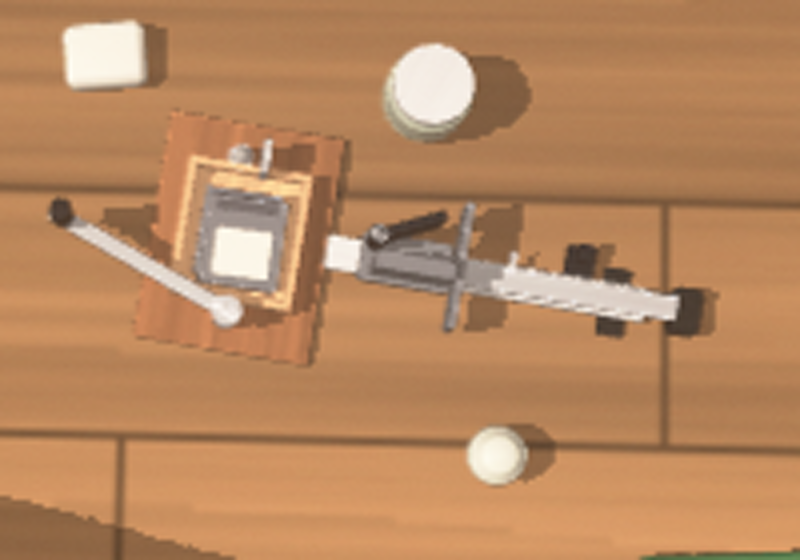

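View pics/side0c.png

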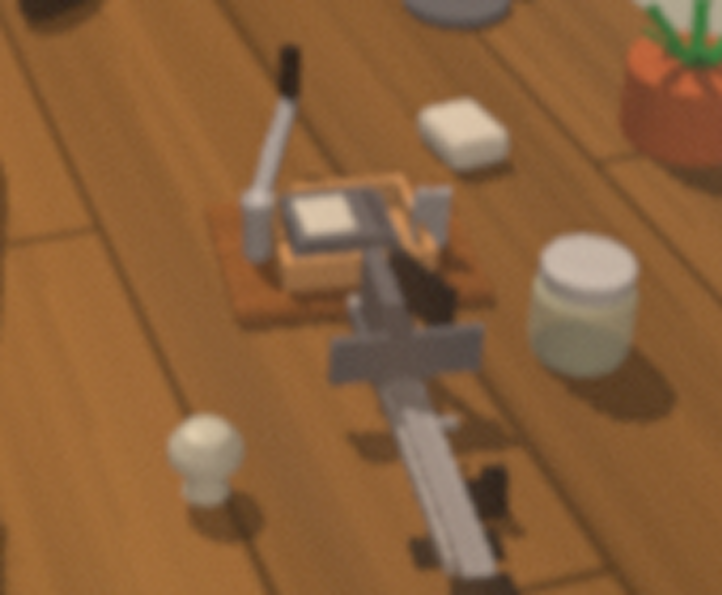

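```bash
cat > fit.py <<'E'
from h import *
T=lambda u,v:("top",240+u/4,120+v/4)
S=lambda u,v:("side",230+u/4.25,170+v/4.25)
def W(p,P):
    c,s=np.cos(p[2]),np.sin(p[2]); return np.array([p[0]+c*P[0]-s*P[1],p[1]+s*P[0]+c*P[1],P[2]])
# p: x0,y0,yaw,keeper,gx,gy,px,bz
obs=[(T(228,308),lambda p:(-.06,.065,.056)),(T(61,208),lambda p:(-.06+.135*np.cos(p[3]),.065+.135*np.sin(p[3]),.092)),
(S(290,50),lambda p:(-.06+.135*np.cos(p[3]),.065+.135*np.sin(p[3]),.092)),
(T(470,205),lambda p:(p[4]+.046,p[5]-.024,.058)),(T(449,330),lambda p:(p[4]-.046,p[5]-.024,.058)),
(S(333,343),lambda p:(p[4]-.046,p[5]-.027,.058)),(S(480,327),lambda p:(p[4]+.046,p[5]-.027,.058)),
(T(377,235),lambda p:(p[4]+.01,p[5]+.038,.074)),
(T(677,308),lambda p:(0,-.235,.016)),(S(475,572),lambda p:(0,-.235,.016)),
(T(514,256),lambda p:(p[6],p[5]-.065,.021)),(S(457,422),lambda p:(p[6],p[5]-.065,.021)),
(T(174,110),lambda p:(.085,.13,p[7])),(T(349,138),lambda p:(.085,0,p[7])),(T(312,365),lambda p:(-.085,0,p[7])),(T(135,336),lambda p:(-.085,.13,p[7]))]
def res(p): return np.concatenate([(proj(o[0],W(p,f(p)))[0]-o[1:]) for o,f in obs])
s=least_squares(res,[.55,-.07,-.14,.7,0,-.06,.02,.015],loss="soft_l1",x_scale=[.01,.01,.1,.1,.01,.01,.01,.01]); p=s.x
np.save("p.npy",p)
if __name__=="__main__":
    print(np.round(p,4)); print(np.round(res(p).reshape(-1,2),1).tolist())
    inv=lambda w:(np.array([[np.cos(p[2]),np.sin(p[2])],[-np.sin(p[2]),np.cos(p[2])]])@(np.array(w)[:2]-p[:2]))
    print("mark det",inv(atz("top",(383.6,185.6),.028)),"pointer",p[6],p[5]-.065)
    for o in [T(581,258),T(567,245),T(596,275),S(490,480)]: print(inv(atz(o[0],o[1:],.028)))
    print("grip",W(p,(p[4],p[5],.056)),"peg",W(p,(-.06+.135*np.cos(p[3]),.065+.135*np.sin(p[3]),.074)),"hinge",W(p,(-.06,.065,.049)))
    for n,c in(("top",(375,175)),("side",(340,288))):
        a=cv2.imread(f"pics/{n}0.png"); z=9;w=(400//z,300//z)
        o=np.array([c[0]-w[0]//1,c[1]-w[1]//1]); b=cv2.resize(a[o[1]:o[1]+50,o[0]:o[0]+80],None,fx=z,fy=z,interpolation=cv2.INTER_CUBIC)
        cv2.imwrite(f"pics/{n}z.png",b); print(n,"orig",o)
    b=np.vstack([cv2.resize(cv2.imread("pics/top0.png")[165:205,330:420],None,fx=7,fy=7,interpolation=cv2.INTER_CUBIC),cv2.resize(cv2.imread("pics/side0.png")[260:305,300:390],None,fx=7,fy=7,interpolation=cv2.INTER_CUBIC)])
    cv2.imwrite("pics/z.png",cv2.convertScaleAbs(b,alpha=1.5)); print(b.shape)
E
python3 fit.py
```

```text
[ 0.5687 -0.0828 -0.1468  1.2284 -0.0026 -0.0651  0.0196  0.0048]
[[1.0, 0.2], [0.7, 0.2], [-0.2, 0.5], [-0.1, -0.6], [0.1, -0.1], [-1.4, 0.4], [0.1, 0.4], [0.2, -0.2], [-6.9, -1.2], [-0.8, -2.3], [-0.3, -1.0], [-0.6, 0.3], [0.5, -0.1], [0.0, 0.2], [-0.1, -0.1], [0.5, -0.3]]
mark det [ 0.01843159 -0.1743003 ] pointer 0.01961769829142817 -0.1300704083091633
[ 0.0224153  -0.17852114]
[ 0.03008666 -0.16707163]
[ 0.01199145 -0.19111458]
[ 0.02342547 -0.18723892]
grip [ 0.5566221  -0.14674367  0.056     ] peg [0.58232713 0.1094885  0.074     ] hinge [ 0.51888676 -0.0096766   0.049     ]
top orig [331 142]
side orig [296 255]
(595, 630, 3)
```

View pics/z.png

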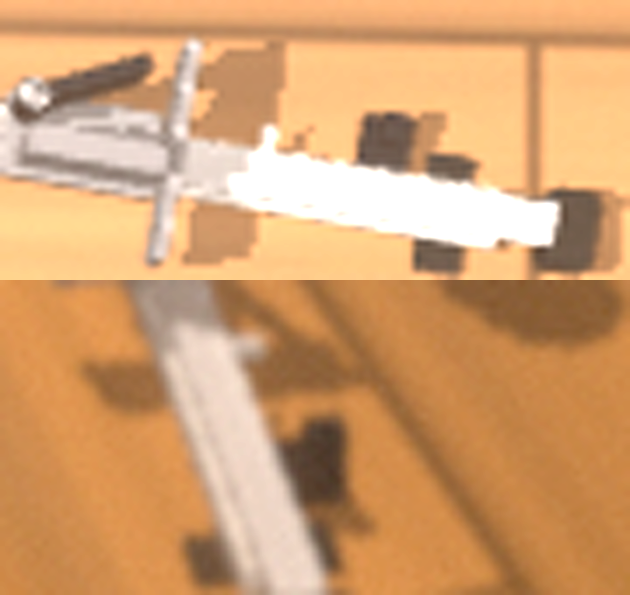

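Call:
{"fn": "carry_out", "kwargs": {"moves": [[-100,10,-165,-8.5,0],[-200,25,-330,-17,0],[-301,38,-497,-25.5,0],[-301,38,-497,-34,0],[-301,38,-497,-42.5,0],[-301,38,-497,-51,0],[-301,38,-497,-58.6,0],[-301,38,-497,-58.6,0],[-301,38,-497,-58.6,0],[-301,38,-497,-58.6,0],[-301,38,-497,-58.6,0],[-301,38,-497,-58.6,0],[-301,38,-497,-58.6,0],[-301,38,-497,-58.6,0],[-301,38,-497,-58.6,0],[-301,38,-497,-58.6,0]], "squeeze": 12}}

```text
time: 3.1
ee_pos: [0.5821, 0.1111, 0.1706]
eef_rot: [-0.319, -0.631, 0.631, 0.32]
force: [-0.3, 0.1, -0.1]
gripper_width: 0.044
```

Run:
```python
from fit import *
s=st(); print(s["joint_pos"])
im=snap("top","top1.png"); im2=snap("side","side1.png")
for n in("top","side"): print(n,[ (np.round(d["location"],1),round(d["confidence"],2)) for d in spot_in(n,"keeper_peg")[:2]])
for z in(.05,.06,.07,.08): print(z,atz("top",T(267,155)[1:],z)[:2],atz("side",S(432,190)[1:],z)[:2])
print(proj("top",W(p,(-.06+.135*np.cos(p[3]),.065+.135*np.sin(p[3]),.092))),proj("side",W(p,(-.06+.135*np.cos(p[3]),.065+.135*np.sin(p[3]),.074))))
c=np.hstack([cv2.resize(cv2.imread(f"pics/{n}1.png")[y:y+110,x:x+80],None,fx=5,fy=5,interpolation=cv2.INTER_CUBIC) for n,x,y in(("top",220,130),("side",260,130))])
cv2.imwrite("pics/c1.png",c)
```

```text
t 3.1 p [0.5821 0.1111 0.1706] R
 [[-0.591 -0.    -0.806]
 [ 0.806  0.    -0.591]
 [ 0.    -1.     0.   ]] F [-0.3  0.1 -0.1] w 0.044044959572703365
[ 1.68329202e-01  4.21817003e-01  1.73215764e+00  2.39926756e-04
  9.87936902e-01 -2.03538543e+00]
top [(array([292.5, 195.6]), 0.5)]
side [(array([295., 204.]), 0.59)]
0.05 [ 0.63100325 -0.03271942] [ 0.63553225 -0.02480122]
0.06 [ 0.62915436 -0.03227713] [ 0.62884979 -0.03850199]
0.07 [ 0.62730547 -0.03183483] [ 0.62216733 -0.05220277]
0.08 [ 0.62545658 -0.03139254] [ 0.61548486 -0.06590354]
[[255.95298841 172.15093853]] [[297.88649884 187.47086183]]
```

View pics/c1.png

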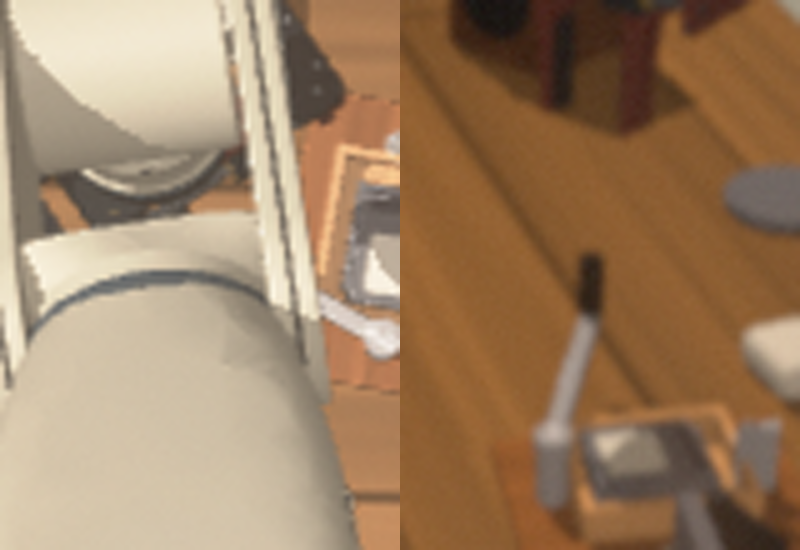

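Call:
{"fn": "carry_out", "kwargs": {"moves": [[-1,25,1,0,0],[-1,50,1,0,0],[-1,70,1,0,0],[-1,87,1,0,0],[-1,87,1,0,0],[-1,87,1,0,-1],[-1,87,1,0,-1],[-1,87,1,0,-1],[-1,87,1,0,-1],[-1,87,1,0,-1],[-1,87,1,0,-1],[-1,87,1,0,-1]]}}

```text
time: 4.5
ee_pos: [0.5828, 0.1082, 0.0836]
eef_rot: [0.32, 0.63, -0.63, -0.32]
force: [0.1, 0.1, 0.3]
gripper_width: 0.0004
```

Run:
```python
from fit import *
s=st(); Rm=R.from_quat(s["eef_rot"]).as_matrix(); e=np.array(s["ee_pos"])
h=W(p,(-.06,.065,0))[:2]; d=e[:2]-h; print("radius",np.hypot(*d),"keeper",np.arctan2(d[1],d[0])-p[2], p[3])
yaw0=np.arctan2(Rm[1,0],Rm[0,0]); a0=np.arctan2(d[1],d[0])-p[2]; r_=np.hypot(*d)
for k in np.linspace(a0,-.03,20)[1:]:
    w=np.r_[h+(r_+(.135-r_)*(a0-k)/a0)*np.array([np.cos(k+p[2]),np.sin(k+p[2])]),e[2]]
    v=Rm.T@(w-e)*1000; print(round(k,2),np.round(v).astype(int),"turn",round(np.degrees((yaw0-1.45)*(a0-k)/(a0+.03)),1))
```

```text
t 4.5 p [0.5828 0.1082 0.0836] R
 [[-0.59   0.    -0.808]
 [ 0.808  0.    -0.59 ]
 [-0.    -1.    -0.   ]] F [0.1 0.1 0.3] w 0.00043725708398057177
radius 0.1341403964191904 keeper 1.2208418394571003 1.228433904363192
1.16 [-8  0 -4] turn 2.3
1.09 [-16   0  -7] turn 4.5
1.02 [-25   0  -9] turn 6.8
0.96 [-33   0 -11] turn 9.1
0.89 [-42   0 -12] turn 11.3
0.83 [-51   0 -13] turn 13.6
0.76 [-60   0 -13] turn 15.9
0.69 [-69   0 -13] turn 18.1
0.63 [-78   0 -12] turn 20.4
0.56 [-86   0 -10] turn 22.7
0.5 [-95   0  -8] turn 24.9
0.43 [-103    0   -5] turn 27.2
0.37 [-112    0   -2] turn 29.5
0.3 [-120    0    2] turn 31.7
0.23 [-127    0    6] turn 34.0
0.17 [-135    0   11] turn 36.3
0.1 [-142    0   16] turn 38.5
0.04 [-149    0   22] turn 40.8
-0.03 [-155    0   28] turn 43.1
```

Run:
```python
from fit import *
s=st(); e=np.array(s["ee_pos"])
snap("top","top2.png"); snap("side","side2.png")
tip=e-[0,0,.019]; print("tip proj",proj("top",tip),proj("side",tip),proj("side",e))
print([ (np.round(d["location"],1),round(d["confidence"],2)) for d in spot_in("side","keeper_peg")[:3]])
c=np.hstack([cv2.resize(cv2.imread(f"pics/{n}2.png")[y:y+110,x:x+80],None,fx=5,fy=5,interpolation=cv2.INTER_CUBIC) for n,x,y in(("top",240,130),("side",260,130))])
cv2.imwrite("pics/c2.png",c)
```

```text
Traceback (most recent call last):
  File "fit.py", line 16, in <module>
    s=least_squares(res,[.55,-.07,-.14,.7,0,-.06,.02,.015],loss="soft_l1",x_scale=[.01,.01,.1,.1,.01,.01,.01,.01]); p=s.x
  File "fit.py", line 15, in res
    def res(p): return np.concatenate([(proj(o[0],W(p,f(p)))[0]-o[1:]) for o,f in obs])
                                        ~~~~^^^^^^^^^^^^^^^^
  File "h.py", line 8, in proj
    p,T=cam(n); q=(np.atleast_2d(P)-T[:3,3])@T[:3,:3]
        ~~~^^^
  File "h.py", line 6, in cam
    p=optics.camera_params(n); return p,np.array(p["pose"])
ValueError: time passes only in moves, steps and waits
```

```bash
python3 - <<'E'
s=open("h.py").read()
s=s.replace('''def cam(n):
    p=optics.camera_params(n); return p,np.array(p["pose"])''','''import pickle,os
if not os.path.exists("cam.pkl"): pickle.dump({n:optics.camera_params(n) for n in("top","side")},open("cam.pkl","wb"))
_C=pickle.load(open("cam.pkl","rb"))
def cam(n): return _C[n],np.array(_C[n]["pose"])''')
open("h.py","w").write(s)
f=open("fit.py").read().replace('s=least_sq','if __name__=="__main__": s=least_sq').replace('; p=s.x\nnp.save("p.npy",p)','; p=s.x; np.save("p.npy",p)\np=np.load("p.npy")')
open("fit.py","w").write(f)
E
cat > look.py <<'E'
from fit import *
import sys
k,x1,y1,x2,y2=sys.argv[1],*map(int,sys.argv[2:6])
s=st(); e=np.array(s["ee_pos"])
snap("top",f"top{k}.png"); snap("side",f"side{k}.png")
tip=e-[0,0,.019]; print("tip proj",proj("top",tip),proj("side",tip),"tcp",proj("side",e))
c=np.hstack([cv2.resize(cv2.imread(f"pics/{n}{k}.png")[y:y+110,x:x+80],None,fx=5,fy=5,interpolation=cv2.INTER_CUBIC) for n,x,y in(("top",x1,y1),("side",x2,y2))])
cv2.imwrite(f"pics/c{k}.png",c)
E
python3 look.py 2 240 130 260 130; ls -la pics cam.pkl
```

```text
t 4.5 p [0.5828 0.1082 0.0836] R
 [[-0.59   0.    -0.808]
 [ 0.808  0.    -0.59 ]
 [-0.    -1.    -0.   ]] F [0.1 0.1 0.3] w 0.00043725708398057177
tip proj [[256.90948179 173.48930307]] [[298.10816537 190.35978288]] tcp [[298.25701246 184.85653052]]
-rw-r--r-- 1 agent agent  572 Dec  4 23:18 cam.pkl

pics:
total 4084
drwxr-xr-x 2 agent agent   4096 Dec  4 23:18 .
drwxr-xr-x 3 agent agent   4096 Dec  4 23:18 ..
-rw-r--r-- 1 agent agent 415235 Dec  4 23:17 c1.png
-rw-r--r-- 1 agent agent 398435 Dec  4 23:18 c2.png
-rw-r--r-- 1 agent agent 334643 Dec  4 23:14 side0.png
-rw-r--r-- 1 agent agent 382810 Dec  4 23:15 side0c.png
-rw-r--r-- 1 agent agent 332460 Dec  4 23:17 side1.png
-rw-r--r-- 1 agent agent 333031 Dec  4 23:18 side2.png
-rw-r--r-- 1 agent agent 213790 Dec  4 23:15 sidez.png
-rw-r--r-- 1 agent agent 292191 Dec  4 23:14 top0.png
-rw-r--r-- 1 agent agent 354287 Dec  4 23:15 top0c.png
-rw-r--r-- 1 agent agent 295610 Dec  4 23:17 top1.png
-rw-r--r-- 1 agent agent 296106 Dec  4 23:18 top2.png
-rw-r--r-- 1 agent agent 185789 Dec  4 23:15 topz.png
-rw-r--r-- 1 agent agent 307082 Dec  4 23:15 z.png
```

View pics/c2.png

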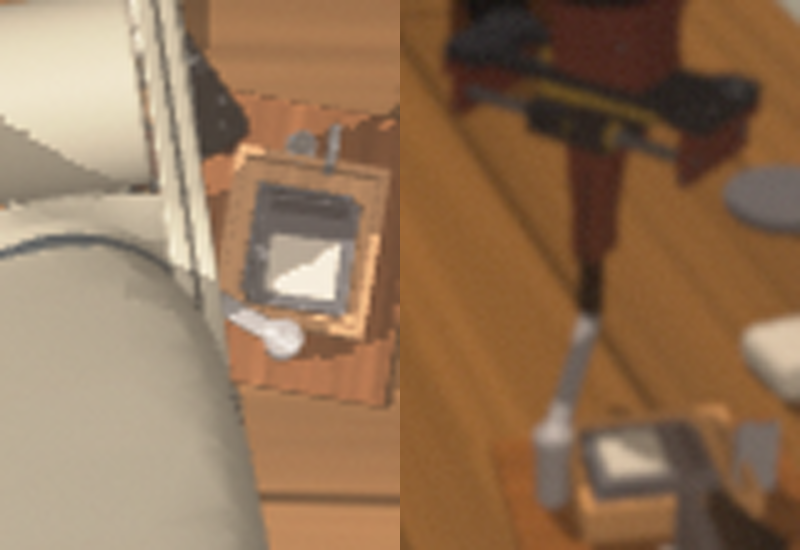

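Run:
```python
from fit import *
print(r.tcp_to_tips,[a for a in dir(r) if a[0]!="_"])
e=np.array([.5821,.1111,.1706]); Rx=np.array([-.591,.806,0])
for o in(.022,-.022): print(proj("side",e+Rx*o-[0,0,.019]))
a=cv2.imread("pics/side1.png"); b=cv2.imread("pics/side2.png")
c=np.hstack([cv2.resize(x[100:205,265:330],None,fx=6,fy=5.7,interpolation=cv2.INTER_CUBIC) for x in(a,b)])
c=cv2.convertScaleAbs(c,alpha=2.2,beta=10); cv2.imwrite("pics/d2.png",c); print(c.shape)
```

```text
0.019 ['IKError', 'tcp_to_tips']
[[292.00737514 162.00282528]]
[[304.5844777  166.05377228]]
(598, 780, 3)
```

View pics/d2.png

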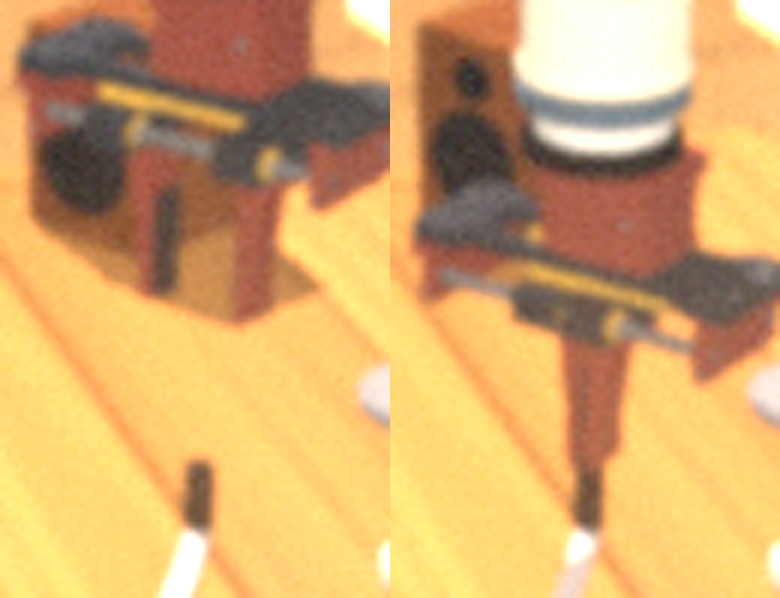

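Run:
```python
from fit import *
e=np.array([.2384,.5772,.2077]); Rx=np.array([.382,.924,0]); out=[]
for n in("top","side"):
    a=cv2.imread(f"pics/{n}0.png"); q=np.array([proj(n,e+Rx*o-[0,0,d])[0] for o,d in((.044,.019),(-.044,.019),(0,0),(0,-.061))])
    print(n,q.round(1)); o=np.clip((q.mean(0)-[45,60]).astype(int),0,[470,300]); print(o)
    b=cv2.resize(a[o[1]:o[1]+120,o[0]:o[0]+90],None,fx=4.4,fy=4.4,interpolation=cv2.INTER_CUBIC)
    for u,c in zip(q,[(0,0,255),(0,255,0),(255,0,0),(255,255,0)]): cv2.drawMarker(b,tuple(int(v) for v in (u-o)*4.4),c,0,12,1)
    out.append(cv2.convertScaleAbs(b,alpha=1.5))
cv2.imwrite("pics/s0.png",np.hstack(out))
```

```text
top [[ 50.1 289.3]
 [ 81.3 303.5]
 [ 62.4 297.1]
 [ 51.2 299.5]]
[ 16 237]
side [[164.9 106.2]
 [157.1 115. ]
 [160.3 105.2]
 [157.5  87.8]]
[114  43]
```

View pics/s0.png

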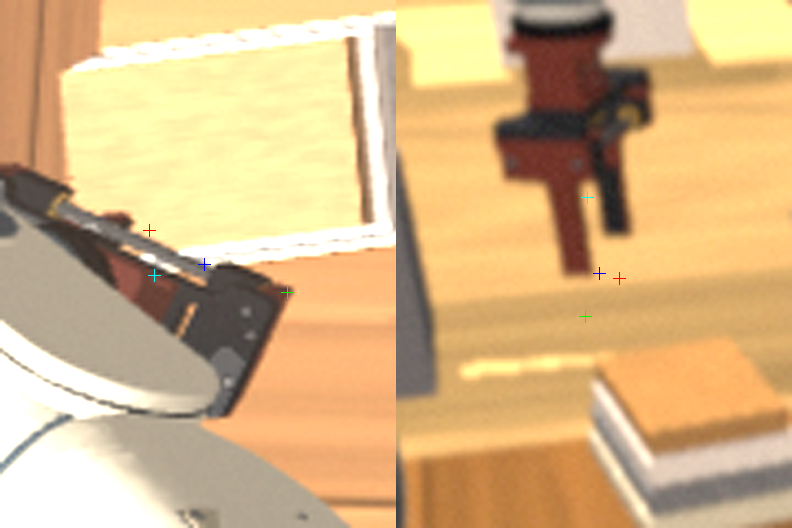

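Call:
{"fn": "carry_out", "kwargs": {"moves": [[0,1,0,0,-1],[0,2,0,0,-1],[0,3,0,0,-1]]}}

```text
time: 4.9
ee_pos: [0.5828, 0.1083, 0.0803]
eef_rot: [-0.32, -0.63, 0.63, 0.32]
force: [0.6, -0.6, 0.2]
gripper_width: 0.0007
```

Call:
{"fn": "carry_out", "kwargs": {"moves": [[0,1,0,0,-1],[0,2,0,0,-1],[0,3,0,0,-1]]}}

```text
time: 5.2
ee_pos: [0.5831, 0.1082, 0.0778]
eef_rot: [0.32, 0.631, -0.63, -0.32]
force: [-1.4, -1.1, 9.6]
gripper_width: 0.0003
```

Call:
{"fn": "carry_out", "kwargs": {"moves": [[0,-15,0,0,0.2],[0,-15,0,0,0.2],[0,-15,0,0,0.2],[0,-15,0,0,0.2],[0,-15,0,0,0.2],[0,0,0,0,0.2],[0,13,0,0,0.2],[0,24,0,0,0.2],[0,24,0,0,0.2],[0,24,0,0,-1],[0,24,0,0,-1],[0,24,0,0,-1],[0,24,0,0,-1],[0,24,0,0,-1],[0,24,0,0,-1]]}}

```text
time: 6.7
ee_pos: [0.5831, 0.1084, 0.0538]
eef_rot: [0.32, 0.631, -0.63, -0.32]
force: [0.5, -0.0, 1.7]
gripper_width: 0.0158
```

```bash
cat > arc.py <<'E'
from fit import *
s=st(); Rm=R.from_quat(s["eef_rot"]).as_matrix(); e=np.array(s["ee_pos"])
h=W(p,(-.06,.065,0))[:2]; d=e[:2]-h; print("radius",np.hypot(*d),"keeper",np.arctan2(d[1],d[0])-p[2], p[3])
yaw0=np.arctan2(Rm[1,0],Rm[0,0]); a0=np.arctan2(d[1],d[0])-p[2]; r_=np.hypot(*d)
for k in np.linspace(a0,-.03,20)[1:]:
    w=np.r_[h+(r_+(.135-r_)*(a0-k)/a0)*np.array([np.cos(k+p[2]),np.sin(k+p[2])]),e[2]]
    v=Rm.T@(w-e)*1000; print(round(k,2),np.round(v).astype(int),"turn",round(np.degrees((yaw0-1.45)*(a0-k)/(a0+.03)),1))
E
python3 arc.py
```

```text
t 6.7 p [0.5831 0.1084 0.0538] R
 [[-0.59   0.001 -0.808]
 [ 0.808  0.    -0.59 ]
 [-0.    -1.    -0.001]] F [ 0.5 -0.   1.7] w 0.015827738936426354
radius 0.13441176240529268 keeper 1.2193899636382164 1.228433904363192
1.15 [-8  0 -4] turn 2.3
1.09 [-16   0  -7] turn 4.5
1.02 [-25   0  -9] turn 6.8
0.96 [-34   0 -11] turn 9.1
0.89 [-42   0 -12] turn 11.3
0.82 [-51   0 -13] turn 13.6
0.76 [-60   0 -13] turn 15.9
0.69 [-69   0 -13] turn 18.1
0.63 [-78   0 -12] turn 20.4
0.56 [-86   0 -10] turn 22.7
0.5 [-95   0  -8] turn 24.9
0.43 [-103    0   -5] turn 27.2
0.36 [-112    0   -2] turn 29.5
0.3 [-120    0    2] turn 31.7
0.23 [-127    0    6] turn 34.0
0.17 [-135    0   11] turn 36.3
0.1 [-142    0   16] turn 38.5
0.04 [-149    0   22] turn 40.8
-0.03 [-155    0   28] turn 43.1
```

Call:
{"fn": "carry_out", "kwargs": {"moves": [[-8,0,-4,2.3,-1],[-16,0,-7,4.5,-1],[-25,0,-9,6.8,-1],[-34,0,-11,9,-1],[-42,0,-12,11.3,-1],[-51,0,-13,13.6,-1],[-60,0,-13,15.9,-1],[-69,0,-13,18.1,-1],[-78,0,-12,20.4,-1],[-86,0,-10,22.7,-1],[-95,0,-8,24.9,-1],[-103,0,-5,27.2,-1],[-112,0,-2,29.5,-1],[-120,0,2,31.7,-1],[-127,0,6,34,-1],[-127,0,6,34,-1]]}}

```text
time: 8.3
ee_pos: [0.6513, 0.0009, 0.0533]
eef_rot: [-0.491, -0.507, 0.509, 0.492]
force: [-7.1, -0.8, 8.3]
gripper_width: 0.0158
```

```bash
python3 arc.py | head -6
python3 - <<'E'
from fit import *
s=telemetry.observe(); Rm=R.from_quat(s["eef_rot"]).as_matrix(); e=np.array(s["ee_pos"])
for k in(.17,.12,.08,.04,0,-.02,-.04): print(k,np.round(Rm.T@(W(p,(-.06+.135*np.cos(k),.065+.135*np.sin(k),e[2]))-e)*1000,1))
E
```

```text
t 8.3 p [0.6513 0.0009 0.0533] R
 [[-0.034 -0.004 -0.999]
 [ 0.999 -0.    -0.034]
 [ 0.    -1.     0.004]] F [-7.1 -0.8  8.3] w 0.015790627739969195
radius 0.13281569496576662 keeper 0.22622898533878366 1.228433904363192
0.21 [-2  0  0] turn 0.5
0.17 [-7.5 -0.  -2.3]
0.12 [-14.2  -0.   -2.1]
0.08 [-19.6  -0.   -1.6]
0.04 [-25.  -0.  -1.]
0 [-30.3  -0.   -0.1]
-0.02 [-33.   -0.    0.4]
-0.04 [-35.6   0.    1. ]
```

Call:
{"fn": "carry_out", "kwargs": {"moves": [[-7,-1,0,2,-1],[-14,-1,0,4,-1],[-20,-1,0.5,6,-1],[-25,-1,1,8,-1],[-29,-1,2,10,-1],[-32,-1,2,11,-1],[-32,-1,2,11,-1]]}}

```text
time: 9.0
ee_pos: [0.6497, -0.0252, 0.0534]
eef_rot: [-0.535, -0.459, 0.459, 0.541]
force: [-5.7, 25.2, 3.8]
gripper_width: 0.0176
```

Call:
{"fn": "carry_out", "kwargs": {"moves": [[3,0,0,0,-1],[4,0,0,0,-0.3],[4,0,0,0,-0.3],[4,0,0,0,-0.3],[4,-20,0,0,-0.3],[4,-50,0,0,-0.3],[4,-90,0,0,-0.3],[4,-130,0,0,-0.3],[4,-130,60,0,-0.3],[4,-130,110,0,-0.3],[4,-130,160,0,-0.3],[4,-130,210,0,-0.3],[4,-130,210,0,-0.3],[4,-130,210,0,-0.3]]}}

```text
time: 10.4
ee_pos: [0.4446, 0.0062, 0.185]
eef_rot: [0.537, 0.46, -0.46, -0.537]
force: [0.2, 0.0, -0.2]
gripper_width: 0.0312
```

```bash
python3 look.py 3 250 120 275 165
python3 - <<'E'
from fit import *
for n in("top","side"):
    print([(np.round(d["location"],1),round(d["confidence"],2),np.round(atz(n,d["location"],.074),4)) for d in spot_in(n,"keeper_peg")[:2]])
    for k in(0,.1): print(k,proj(n,[W(p,(-.06+.135*np.cos(k),.065+.135*np.sin(k),z)) for z in(.092,.054)]).round(1).tolist())
E
```

```text
t 10.4 p [0.4446 0.0062 0.185 ] R
 [[ 0.154  0.001 -0.988]
 [ 0.988 -0.     0.154]
 [ 0.    -1.    -0.001]] F [ 0.2  0.  -0.2] w 0.031175734299170782
tip proj [[292.58451721 220.94996815]] [[262.4281955  183.74110529]] tcp [[262.26631431 177.32285759]]
[(array([301.9, 167.5]), 0.69, array([ 0.6013, -0.0185,  0.074 ]))]
0 [[306.4, 148.4], [305.8, 151.1]]
0.1 [[301.6, 147.8], [301.1, 150.5]]
[(array([317.4, 214.2]), 0.74, array([ 0.5836, -0.0436,  0.074 ])), (array([368.4, 242.5]), 0.35, array([ 0.6562, -0.2002,  0.074 ]))]
0 [[339.0, 201.9], [337.9, 213.4]]
0.1 [[337.4, 199.4], [336.4, 210.8]]
```

View pics/c3.png

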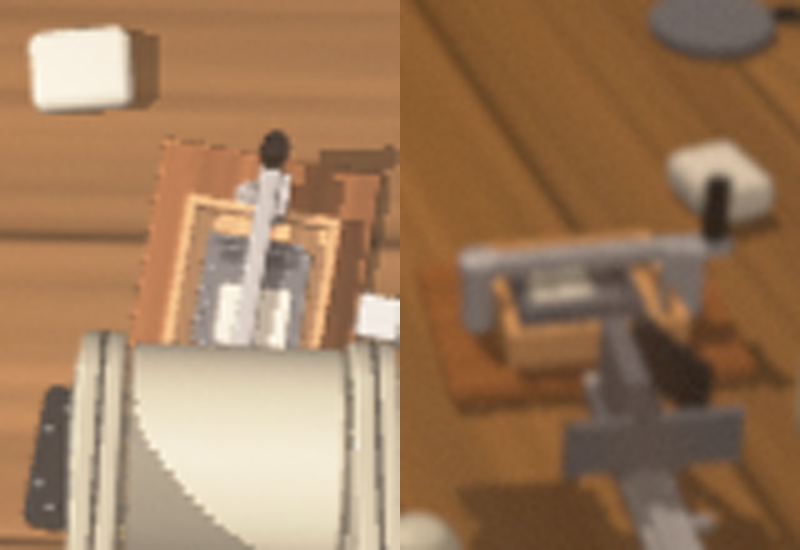

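Call:
{"fn": "carry_out", "kwargs": {"moves": [[-30,0,-35,8.5,0.69],[-65,0,-70,17,0.69],[-95,0,-105,25.5,0.69],[-129,0,-138,34,0.69],[-129,0,-138,42.5,0.69],[-129,0,-138,51,0.69],[-129,0,-138,59.5,0.69],[-129,0,-138,68,0.69],[-129,0,-138,76.5,0.69],[-129,0,-138,85,0.69],[-129,0,-138,89.6,0.69],[-129,40,-138,89.6,0.69],[-129,80,-138,89.6,0.69],[-129,95,-138,89.6,0.69],[-129,95,-138,89.6,0.69],[-129,95,-138,89.6,0.69]]}}

```text
time: 12.2
ee_pos: [0.5629, -0.1427, 0.0901]
eef_rot: [0.705, -0.052, 0.052, -0.705]
force: [0.3, -0.3, 0.1]
gripper_width: 0.0743
```

```bash
python3 look.py 4 320 140 290 200
python3 - <<'E'
from fit import *
s=telemetry.observe(); e=np.array(s["ee_pos"])+[0,0,.0135]; Rm=R.from_quat(s["eef_rot"]).as_matrix()
print("tips true side",[proj("side",e+Rm[:,0]*o).round(1).tolist() for o in(.037,-.037)])
q=[[np.cos(p[2]),np.sin(p[2])],[-np.sin(p[2]),np.cos(p[2])]]@(e[:2]-p[:2]); print("caddy rel grip",q-p[4:6])
E
```

```text
t 12.2 p [ 0.5629 -0.1427  0.0901] R
 [[ 0.989  0.001  0.147]
 [-0.147 -0.     0.989]
 [ 0.001 -1.    -0.   ]] F [ 0.3 -0.3  0.1] w 0.0743063272857632
tip proj [[345.72525599 182.19499821]] [[324.43076994 237.15800543]] tcp [[324.86258817 231.04646787]]
tips true side [[[339.8, 224.9]], [[310.8, 227.7]]]
caddy rel grip [0.0060056  0.00488684]
```

View pics/c4.png

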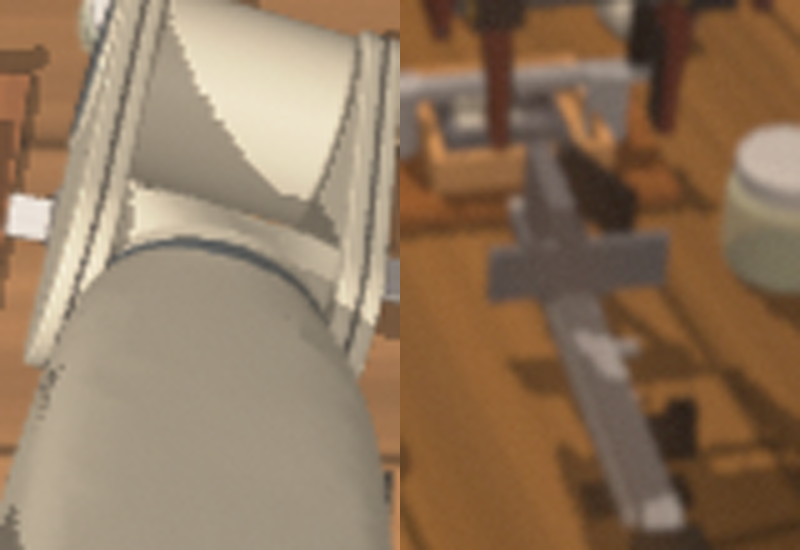

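Run:
```python
from fit import *
P=lambda n,pt:proj(n,W(p,pt))[0]
for yc in(-.174,-.178,-.182):
    print(yc,"side crop px",[((P("side",(x,yc+dy,z))-[290,200])*5+[400,0]).round(0).tolist() for x,dy,z in((.022,.005,.028),(.034,.005,.028),(.022,-.005,.028),(.034,-.005,.028),(.034,-.0105,0),(.022,-.0105,0))])
    print("   top z px",[((P("top",(x,yc+dy,z))-[330,165])*7).round(0).tolist() for x,dy,z in((.022,.005,.028),(.034,-.005,.028),(.034,.0105,.0),(.034,-.0105,0))])
print("pointer side crop",(P("side",(p[6],p[5]-.065,.021))-[290,200])*5+[400,0])
# dark-pixel stats of the clip in initial top image, and detections
a=cv2.imread("pics/top0.png")[178:192,375:398].max(2); print(a)
for n in("side","top"):
    for k in range(2):
        for q in("mark","leg_pointer"): print(n,q,[(np.round(d["location"],1).tolist(),round(d["confidence"],2)) for d in spot_in(n,q)[:2]])
```

```text
-0.174 side crop px [[663.0, 389.0], [687.0, 386.0], [669.0, 403.0], [693.0, 400.0], [691.0, 452.0], [667.0, 455.0]]
   top z px [[364.0, 134.0], [392.0, 109.0], [342.0, 112.0], [391.0, 121.0]]
-0.178 side crop px [[665.0, 395.0], [689.0, 392.0], [671.0, 409.0], [696.0, 406.0], [694.0, 458.0], [669.0, 461.0]]
   top z px [[373.0, 135.0], [402.0, 111.0], [352.0, 114.0], [401.0, 122.0]]
-0.182 side crop px [[667.0, 400.0], [692.0, 398.0], [673.0, 415.0], [698.0, 412.0], [696.0, 464.0], [672.0, 467.0]]
   top z px [[383.0, 137.0], [411.0, 113.0], [361.0, 116.0], [410.0, 124.0]]
pointer side crop [634.40256913 347.79058992]
[[184 185 186 186 184 185 185 186 186 186 186 186 185 187 185 186 186 185
  186 187 187 186 187]
 [185 185 185 186 186 187 185 187 186 187 187 187 188 187 187 187 186 188
  188 188 188 188 188]
 [187 188 187 187 187 186 186 182 182 182 181 181 182 185 187 184 183 183
  185 189 188 189 189]
 [189 189 189 190 189 188 173 108  99 109  72  80 102 139 172 133 133 133
  148 191 190 190 190]
 [191 191 192 191 191 183 139  70  76  72  73  73  75  79 105 134 134 134
  149 192 
[... 584 characters left out ...]
6  76  89]
 [225 226 228 232 218 217 226 218 184 201 148 116 120 134 142 135  86  81
   81  75  78  77 105]
 [227 226 225 225 225 224 224 224 227 230 215 203 201 220 205 218 155 126
  120 101  91  99 122]
 [223 222 223 223 223 224 224 225 225 224 224 223 223 225 232 226 214 197
  190 214 175 203 164]]
side mark [([344.1, 283.4], 0.57)]
side leg_pointer [([332.1, 255.6], 0.73)]
side mark [([344.1, 283.4], 0.57)]
side leg_pointer [([332.1, 255.6], 0.73)]
top mark [([408.3, 199.2], 0.45), ([301.1, 180.8], 0.2)]
top leg_pointer [([300.4, 180.5], 0.69), ([409.7, 199.1], 0.43)]
top mark [([408.3, 199.2], 0.45), ([301.1, 180.8], 0.2)]
top leg_pointer [([300.4, 180.5], 0.69), ([409.7, 199.1], 0.43)]
```

Call:
{"fn": "carry_out", "kwargs": {"moves": [[-1,20,0,0,0.69],[-2,40,0,0,0.69],[-2,60,0,0,0.69],[-2,66,0,0,0.69],[-2,66,0,0,0.69]]}}

```text
time: 13.2
ee_pos: [0.5591, -0.1418, 0.0228]
eef_rot: [-0.705, 0.053, -0.051, 0.705]
force: [-0.6, -0.6, 1.0]
gripper_width: 0.0742
```

Call:
{"fn": "carry_out", "kwargs": {"moves": [[2,0,0,0,0.69],[2,0,-6,0,0.69],[2,0,-12,0,0.69],[2,0,-18,0,0.69],[2,0,-24,0,0.69],[2,0,-30,0,0.69],[2,0,-36,0,0.69],[2,0,-42,0,0.69],[2,0,-48,0,0.69],[2,0,-54,0,0.69],[2,0,-60,0,0.69],[2,0,-60,0,0.69],[2,0,-60,0,0.69]]}}

```text
time: 14.5
ee_pos: [0.5529, -0.2018, 0.0234]
eef_rot: [0.705, -0.052, 0.052, -0.705]
force: [1.2, 1.8, 1.7]
gripper_width: 0.0741
```

```bash
python3 look.py 5 320 140 290 200
python3 - <<'E'
from fit import *
s=telemetry.observe(); e=np.array(s["ee_pos"])
q=[[np.cos(p[2]),np.sin(p[2])],[-np.sin(p[2]),np.cos(p[2])]]@(e[:2]-p[:2]); print("caddy rel grip0",q-p[4:6],"ext est",-(q[1]-p[5])-.011)
P=lambda n,pt:proj(n,W(p,pt))[0]
for ex in(.04,.045,.05): print(ex,"pointer side px x7",((P("side",(p[6],p[5]-.065-ex,.021))-[310,250])*9).round(0))
print("ridge inner edge ends x9",[((P("side",(.022,-.179+d,.028))-[310,250])*9).round(0).tolist() for d in(.005,-.005)])
c=cv2.resize(cv2.imread("pics/side5.png")[250:310,310:390],None,fx=9,fy=9,interpolation=cv2.INTER_CUBIC); cv2.imwrite("pics/e5.png",cv2.convertScaleAbs(c,alpha=1.6))
E
```

```text
t 14.5 p [ 0.5529 -0.2018  0.0234] R
 [[ 0.989  0.     0.147]
 [-0.147 -0.     0.989]
 [ 0.    -1.    -0.   ]] F [1.2 1.8 1.7] w 0.07414315956525781
tip proj [[362.93078378 189.08844669]] [[328.37942091 272.81844748]] tcp [[328.85509452 266.98135005]]
caddy rel grip0 [ 0.00429142 -0.0547303 ] ext est 0.04373030253348685
0.04 pointer side px x7 [283. 274.]
0.045 pointer side px x7 [288. 287.]
0.05 pointer side px x7 [294. 300.]
ridge inner edge ends x9 [[298.0, 263.0], [309.0, 289.0]]
```

View pics/e5.png

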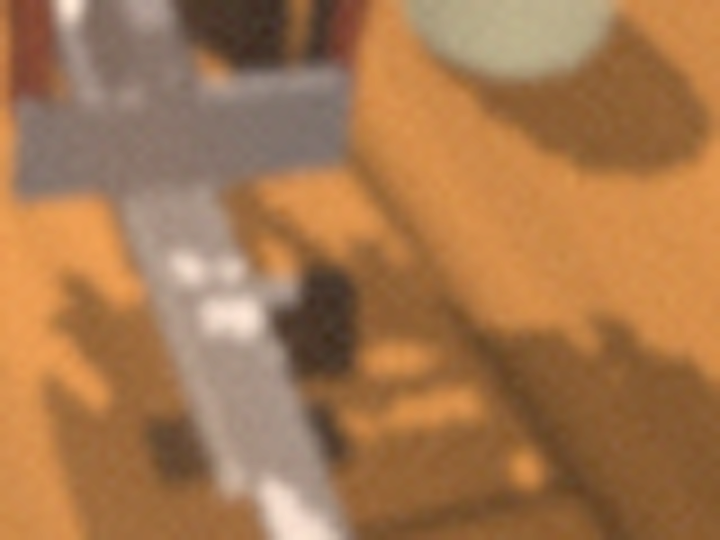

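Call:
{"fn": "carry_out", "kwargs": {"moves": [[0,0,-2,0,0.69],[0,0,-3.5,0,0.69],[0,0,-3.5,0,0.69],[0,0,-3.5,0,0.69],[-1,0,-3.5,0,0.41],[-1,0,-3.5,0,0.41],[-2,0,-3.5,0,0.14],[-2,0,-3.5,0,0.14],[-3,0,-3.5,0,-0.09],[-3,0,-3.5,0,-0.09],[-4,0,-3.5,0,-0.27],[-4,0,-3.5,0,-0.27],[-4,0,-3.5,0,-1],[-4,0,-3.5,0,-1],[-4,0,-3.5,0,-1],[-4,0,-3.5,0,-1],[-4,0,-3.5,0,-1],[-4,0,-3.5,0,-1]], "squeeze": 25}}

```text
time: 16.4
ee_pos: [0.5497, -0.2049, 0.0237]
eef_rot: [0.705, -0.051, 0.053, -0.705]
force: [5.4, 1.5, -2.2]
gripper_width: 0.0272
```

```bash
python3 look.py 6 320 140 290 200
python3 - <<'E'
from fit import *
s=telemetry.observe(); e=np.array(s["ee_pos"])
q=[[np.cos(p[2]),np.sin(p[2])],[-np.sin(p[2]),np.cos(p[2])]]@(e[:2]-p[:2]); print("caddy rel grip0",q-p[4:6],"ext est",-(q[1]-p[5])-.011)
c=cv2.resize(cv2.imread("pics/side6.png")[230:310,290:390],None,fx=8,fy=7.5,interpolation=cv2.INTER_CUBIC); cv2.imwrite("pics/e6.png",cv2.convertScaleAbs(c,alpha=1.8))
P=lambda n,pt:proj(n,W(p,pt))[0]
f=lambda pt:((P("side",pt)-[290,230])*[8,7.5]).round(0).tolist()
for ex in(.045,.048,.051): print(ex,"pointer",f((p[6],p[5]-.065-ex,.021)))
print("ridge",[(y,f((.022,y+.005,.028)),f((.034,y+.005,.028)),f((.034,y-.005,.028))) for y in(-.177,-.18,-.183)])
E
```

```text
t 16.4 p [ 0.5497 -0.2049  0.0237] R
 [[ 0.989  0.002  0.147]
 [-0.147 -0.001  0.989]
 [ 0.002 -1.    -0.   ]] F [ 5.4  1.5 -2.2] w 0.0271514899768939
tip proj [[363.98082478 190.17109702]] [[327.69849854 273.77593796]] tcp [[328.1690245  267.92943608]]
caddy rel grip0 [ 0.00167517 -0.05856837] ext est 0.04756837365541805
0.045 pointer [416.0, 389.0]
0.048 pointer [419.0, 395.0]
0.051 pointer [422.0, 402.0]
ridge [(-0.177, [423.0, 365.0], [462.0, 361.0], [472.0, 382.0]), (-0.18, [426.0, 371.0], [465.0, 367.0], [475.0, 388.0]), (-0.183, [429.0, 378.0], [468.0, 374.0], [478.0, 395.0])]
```

View pics/e6.png

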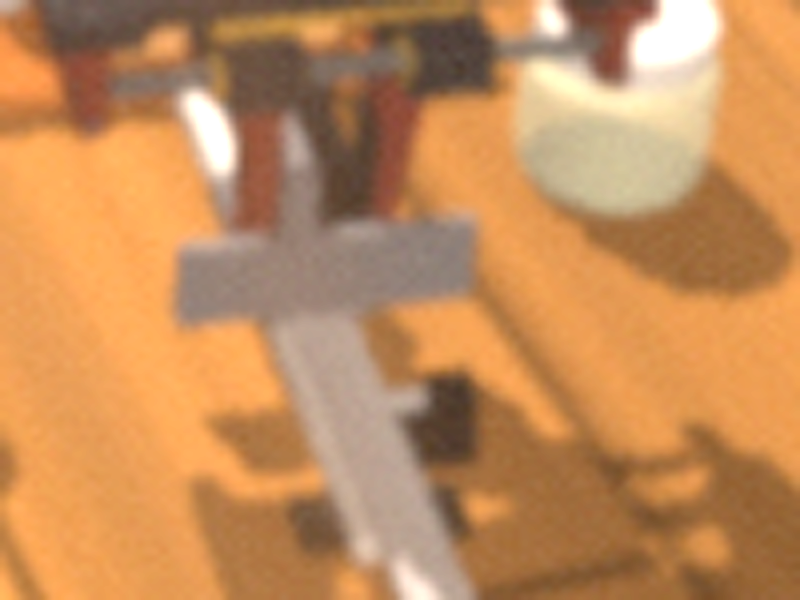

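```bash
python3 -c "
from h import *
s=st(); print([(np.round(d['location'],1).tolist(),round(d['confidence'],2)) for d in spot_in('side','keeper_peg')[:2]])
print(workorder.finish_job())"
```

```text
t 16.5 p [ 0.5497 -0.2049  0.0237] R
 [[ 0.989  0.002  0.147]
 [-0.147 -0.001  0.989]
 [ 0.002 -1.    -0.   ]] F [ 6.4  2.4 -2. ] w 0.0274305145169064
[([296.9, 216.6], 0.64)]
the job is handed in; nothing more can be done
None
```

The job is handed in, at 16.5 s on the robot's clock; it reports no verdict. The keeper bar is shut, the leg is at the mark, and leg and lever are still pinched at a 25 N squeeze.

- **Keeper bar:** I gripped the peg, swung the bar past the detent and pressed it against its stop with about 25 N. The pictures and the arm's position then read about 0.03 rad instead of 0. I put that down to a few millimetres of error in my estimate of the hinge position. It could also mean the bar is slightly short of fully shut, though it is well past the detent.
- **Leg:** I pushed it out with open fingers against the push plate, to about 49 mm by the picture and 47.6 mm by the arm's position. The last picture puts the pointer about 2 mm short of the middle of the ridge. The tolerance is 6 mm; my estimate is good to about 2–3 mm.
- **Lever:** I closed the fingers only once the leg was there. The final opening was 27.4 mm, against 28 mm expected for a shut lever, with low wrist forces.

**Checks that disagreed**
- **Missed first grasp:** The fingertips really stand about 32 mm higher than the reported arm position plus 19 mm implies. My first try at the peg therefore closed on nothing above it. I measured the offset by lightly touching the peg's top (9.6 N) and corrected for it.
- **Last keeper look-up:** The final peg detection landed at pixel (297, 217), near the bar's hinge end rather than at the peg. It neither confirms nor contradicts that the bar stayed shut.
- **Shelf items:** The last picture shows the jar with no visible change. I did not recheck the cartridges or the other items at the end.

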